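# Open the double-latched raccoon-proof box on the grill shelf

## Task

Open the raccoon-proof box of smoking wood on the grill shelf: release the T-handle latch, raise the lid slightly until the hidden safety catch holds it, reach into the gap and feel for the catch, push it back gently and swing the lid up until it stands about upright and stays there by itself. Do not force the lid or the catch, and leave the other things on the shelf where they are.

Things in the scene. Friction and masses are not known exactly. Their poses are not given: they have to be found in the camera images.
- box: Dark green sheet-metal box screwed to the shelf, 220 mm deep (its x) by 340 mm wide (its y), walls 4 mm thick and 90 mm high, with a pan-shaped lid 62 mm deep on top (lid top 153 mm above the shelf). Origin: centre of the underside; +x points from its front (which faces the robot's right) to the hinge side, y along the front, z up. The front walls of box and lid lie at x = -110 mm.
- lid_hinge (a point): Middle of the lid's hinge axis (it runs along the box's y) at the back rim: x = +112, z = 91 mm in the box's frame. Stays with the box.
- lid (a joint): Lid angle in rad: 0 shut, grows as the front edge rises, 1.57 upright, stop at 1.75. The hinges are stiff: the lid stays where it is left and takes 5 to 9 N at its front edge to raise. With the latch released it rises to about 0.20, where its hem meets the hook of the safety catch; the gap between the box's front wall and the hem is then about 45 mm.
- lid_front (a point): Middle of the lower front edge of the lid, 222 mm from the hinge axis; moves with the lid. The lid's walls are 3 mm thick; the lower edge of its front wall is turned inwards into a hem 8 mm deep and 4 mm thick, whose underside is level with the hinge axis (91 mm above the shelf when shut).
- latch (a joint): T-handle of the quarter-turn latch in rad: 0 latched (the bar lies along the front edge), grows clockwise seen from above, 1.571 fully released (the bar points from front to back). Stiff, about 0.15 N m. Below it a 10 mm spindle goes down inside the lid, 40 mm behind the front, to a cam that grips under a keeper.
- latch_grip (a point): Middle of the steel T-handle bar, on its turning axis, 40 mm behind the lid's front face and 26 mm above the lid's top. The bar is 64 mm long, 13 mm thick and 24 mm high (top 38 mm above the lid). Moves with the lid; its y axis runs along the bar.
- catch (a joint): Angle of the hidden sprung safety catch in rad: 0 hooked, 0.17 pushed back to its stop; frees the lid from about 0.11. It turns about an axis 30 mm below the rim. Pushed straight in (box +x) 18 mm above the rim it takes 3 N at first and 7 N at its stop, 8 mm in. It springs back when let go, and is rigid sideways. It bends if pressed with over 22 N or if the lid is pulled against it with over 30 N.
- ramekin: Clear glass ramekin, 88 mm across and 45 mm high, behind the box on its hinge side. Origin: centre of the underside.
- grill_brush: Steel grill brush with stainless bristles, about 340 mm long and 28 mm high, lying in front of the box. Origin: under its middle.
- tongs: Chrome tongs, about 310 mm long and 22 mm high, lying beyond the ramekin. Origin: under their middle.
- trivet: Orange silicone trivet, 170 mm across and 8 mm thick, flat on the shelf. Origin: centre of the underside.
- caddy: Base of the turntable spice caddy: wooden tray 210 mm across with a rail, a centre post to 172 mm high and four white ceramic pots (62 mm across, tops 74 mm above the shelf). Origin: centre of the underside.
- pot0: One of the four white ceramic pots on the turntable. Origin: centre of the underside.
- pot1: As pot0.
- pot2: As pot0.
- pot3: As pot0.
- rim_mid (a point): Middle of the top of the box's front wall, outer face (box x = -110, z = 90 mm). Inside stands the catch: a steel plate 64 mm wide and 4 mm thick, its front 16.5 mm behind this face, its top 40 mm above the rim, with a hook 8 mm wide pointing forward over each end (to 55 mm above the rim; 48 mm free between). Where it is along the wall is not measured: its centre is 50 to 92 mm left or right.

How it is judged:
On the way, in this order (a step that is already met when the one before it is completed fails the run):
1. the T-handle is turned to released while the lid is still down (value of joint latch above 1.3 rad and value of joint lid below 0.05 rad), for 0.1 s.
2. the lid is raised slightly, to where the safety catch holds it (value of joint lid between 0.15 and 0.24 rad), for 0.3 s.
3. the catch is pushed back (value of joint catch above 0.09 rad), for 0.05 s.
4. the lid is lifted clear of the catch (value of joint lid above 0.32 rad), for 0.05 s.
At the end, for the whole second after the job is handed in: The lid stands open by itself at 1.3 rad (75 degrees) or more and is at rest, the T-handle is still released (over 1.2 rad), and the safety catch has sprung back (under 0.05 rad) (value of joint lid above 1.3 rad and velocity of joint lid between -0.05 and 0.05 rad/s and value of joint catch below 0.05 rad and value of joint latch above 1.2 rad); the robot touches nothing.
It fails at once if the catch is pressed with more than 22 N and bends (contact force between any of the fingers, the arm and catch above 22 N).
It fails at once if the lid is forced against the hooked catch with more than 30 N (contact force between lid and catch above 30 N).
It fails at once if a bystander is moved more than 20 mm (distance of any of ramekin, grill_brush, tongs, trivet, pot0, pot1, pot2, pot3 from where it was at the start of the episode above 0.02 m).
It also fails if it takes over 67 s, if anything falls off the work surface, if the arm or the gripper's body presses on something with over 40 N, if the wrist force passes 120 N, or if a joint passes its speed limit or range.

## Robot

A 7-joint arm with a two-finger parallel gripper is mounted at the origin on the work surface. World frame = base frame: x ahead of the robot, y to its left, z up, the work surface at z = 0. Lengths are in m, angles in rad, forces in N, time in s.
With the tool pointing down it reaches from about 0.425 to 0.925 m from the base axis. Payload 6.8 kg.
Tool frame: the origin (TCP) lies on the centre line of the jaws, within the pads' length; the fingertips stand 14 mm ahead of it and the grasp point (between the pads) lies 5 mm behind it (bot.finger_overhang is the distance from the TCP to the fingertips, in m); z points along the fingers, y is the line along which they close (so a half turn about z gives the same grasp; the last joint's range is limited). The gripper opens to 85 mm and grips with 20 to 120 N. Pads are 22 mm wide; open, the fingers measure 114 mm over their backs; the gripper's body (76 mm by 85 mm) begins 54 mm behind the grasp point. The pads swing forward as they close: fully open they stand 13 mm farther back than shut.
Start: joints at [-1.425, 0.477, 0.022, 1.555, -0.011, 1.109, -0.083], TCP at [0.169, 0.653, 0.245] pointing down, gripper open.
Joint ranges: [-2.96, 2.96], [-0.34, 2.1], [-1.41, 1.46], [0.24, 2.44], [-1.37, 4.51], [0.17, 1.92], [-2.96, 2.96]. Speed limits (rad/s): [2.39, 2.39, 3.14, 3.14, 3.14, 3.14, 3.14].

## Interface

Orientations are given as a unit quaternion [w, x, y, z].
In Python, from station import bot gives the robot as it stands.
- The arm moves only by the shell command python3 -m inch 'ROWS' [OPENING] [FORCE]. ROWS is JSON, a list of rows, each a list of 4 numbers: the shift along the tool's x, y, z in m, then the turn about the tool's z in degrees. A call has 1 to 12 rows; each row shifts and turns the commanded pose from where the row before left it, along the tool's axes as they then stand; what a row does not reach is not made up. A row lasts 1/10 s, in which the tool goes at most 50 mm and 8.59 degrees, less where a joint would pass 70% of its speed; a pose out of reach is approached as far as the arm can. A call is refused whole if a number of a shift passes 0.05 or a number of a turn 8.59, either way. A call with a gripper value outside its range is refused whole. OPENING is the finger opening in m, from 0 to 0.0854, set as the call begins (- or left out, the last holds). The fingers move at their own pace and stop on an object; FORCE is the grip in N (left out, the last holds). Time passes only in rows, so rows that do not move let the fingers close. It gives the time, the measured TCP pose, the force, the opening and the grip force at its end, in the units of the state.
- bot.get_obs(): the state, without advancing time (a new reading comes with each control period).
- bot.read_camera(name): name is "side" or "top"; returns a dict with "color" (384x512x3 uint8, red, green, blue), "mtx" (3x3 intrinsics, pixels), "dist_coeffs" ([k1, k2, p1, p2, k3] as OpenCV has them; the pictures are not rectified), "world_from_camera" (4x4, takes a point from camera to world coordinates). Camera axes: x right, y up, looking along -z (the intrinsics and any distortion apply to the point x, -y, -z); pixel columns grow to the right and rows downward; lengths in m; the calibration is good to about 2 mm. A picture is of the moment at which its call begins. There is no depth.
- bot.hand_in(): hands the job in; it is judged then, once.
The state is a dict: "t": time; "q": joint angles; "joint_vel": joint speeds; "joint_torque": joint torques, N m; "eef_pos": TCP position; "tool_rot": TCP orientation; "contact_force": force on the tool from outside, world axes, zero at the start; "torque": the same for the moment, N m; "gripper_width": opening from 0.0 (shut) to 1.0 (fully open); "grasp_force": force on a finger pad.
Only numpy, scipy, OpenCV 4.12 (cv2) and the standard library are available. Lean on these libraries where they do the work, as an engineer would, in place of code of your own. Each camera call takes 0.05 s, during which the arm holds its last target. There are 200 camera calls.

## Working session

There is one attempt and no reset: what is moved stays moved. The work goes in short steps, Python scripts to look and compute and a shell command to move; the robot and the scene stay as the last step left them, time stands still between calls to the robot, and variables do not carry over. Pictures are saved under pics/ and viewed, at most 10 in all, crops included, and the job is handed in when it is done.

```bash
mkdir -p pics; cat > look.py <<'E'
import cv2,sys
from station import bot
for n in sys.argv[2:]:
    cv2.imwrite(f'pics/{sys.argv[1]}_{n}.png',bot.read_camera(n)['color'][:,:,::-1])
E
python3 look.py a side top; python3 -c "
from station import bot
o=bot.get_obs();print(o['t'],o['eef_pos'],o['tool_rot'],o['contact_force'])
for n in('side','top'):
  c=bot.read_camera(n);print(c['mtx'],c['dist_coeffs'],c['world_from_camera'])"
```

```text
0.1 [0.16934084 0.65288145 0.24441479] [-5.16048005e-05  1.26539374e-01  9.91961234e-01 -8.33690186e-04] [-0.40904312  1.31031842  0.22362309]
[[347.16159897   0.         257.61796212]
 [  0.         347.16159897 191.39154836]
 [  0.           0.           1.        ]] [-0.00857391  0.          0.          0.          0.        ] [[ 7.08355864e-01  4.75798841e-01 -5.21389905e-01 -2.44605476e-02]
 [-7.05855060e-01  4.76669784e-01 -5.23979534e-01 -5.85295559e-01]
 [-7.78041295e-04  7.39189678e-01  6.73496856e-01  8.84640442e-01]
 [ 0.00000000e+00  0.00000000e+00  0.00000000e+00  1.00000000e+00]]
[[383.64696997   0.         249.89694993]
 [  0.         383.64696997 195.76475766]
 [  0.           0.           1.        ]] [-0.10711303  0.          0.          0.          0.        ] [[ 0.02175926  0.99241377 -0.12100187  0.40181492]
 [-0.99974457  0.02085927 -0.00869968  0.0094912 ]
 [-0.00610968  0.12116026  0.99261416  1.50004829]
 [ 0.          0.          0.          1.        ]]
```

View pics/a_top.png

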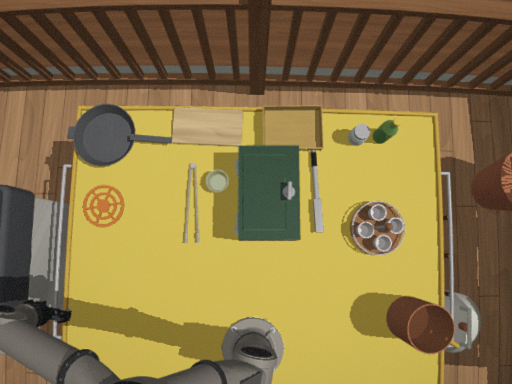

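View pics/a_side.png

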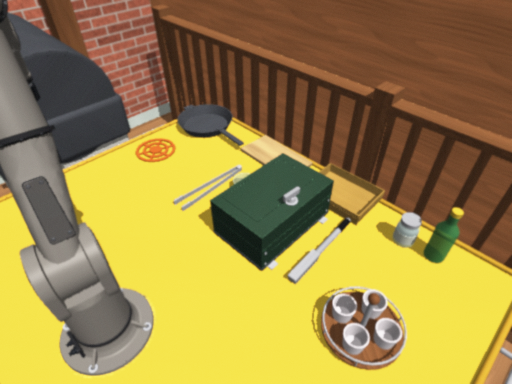

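The top view shows the box lid at about cols 238–299, rows 146–240, with its front to the right (world −y) and the T-handle near (288,190). The brush is at col 317, the ramekin at (216,181), and the tongs at about col 192. In the side view the handle is near (291,196). Next I measure the lid and the bar.

```bash
cat > geo.py <<'E'
import cv2,numpy as np
from station import bot
def ray(c,uv):
    p=cv2.undistortPoints(np.float64([[uv]]),c['mtx'],c['dist_coeffs'])[0,0]
    T=c['world_from_camera'];return T[:3,3],T[:3,:3]@np.array([p[0],-p[1],-1])
def onz(c,uv,z):
    o,d=ray(c,uv);return o+d*(z-o[2])/d[2]
def proj(c,P):
    T=np.linalg.inv(c['world_from_camera']);q=T[:3,:3]@np.array(P)+T[:3,3];q=q*[1,-1,-1]
    return cv2.projectPoints(q[None],np.zeros(3),np.zeros(3),c['mtx'],c['dist_coeffs'])[0][0,0]
def two(c1,u1,c2,u2):
    o1,d1=ray(c1,u1);o2,d2=ray(c2,u2)
    s=np.linalg.lstsq(np.c_[d1,-d2],o2-o1,rcond=None)[0];a,b=o1+d1*s[0],o2+d2*s[1]
    return (a+b)/2,np.linalg.norm(a-b)
E
python3 - <<'E'
from geo import *
c=bot.read_camera('top');s=bot.read_camera('side')
im=c['color'].astype(int);r,g,b=im[...,0],im[...,1],im[...,2]
m=((g>r+12)&(r<60)).astype(np.uint8);m[:,:225]=0;m[:,310:]=0
m=cv2.morphologyEx(m,cv2.MORPH_CLOSE,np.ones((15,15)));m=cv2.morphologyEx(m,cv2.MORPH_OPEN,np.ones((5,5)))
cn=max(cv2.findContours(m,0,2)[0],key=cv2.contourArea)
pts=np.array([onz(c,p[0],.153)[:2] for p in cn.astype(float)],np.float32)
R=cv2.minAreaRect(pts);print('lid',R);print(cv2.boxPoints(R))
def bar(c,x0,x1,y0,y1):
    im=c['color'][y0:y1,x0:x1].astype(int);k=((im.min(2)>110)).astype(np.uint8)
    n,l,st,ce=cv2.connectedComponentsWithStats(k);i=1+st[1:,4].argmax();print(st[i],ce[i]+[x0,y0]);return ce[i]+[x0,y0]
a=bar(c,275,298,170,210);e=bar(s,275,308,180,212)
print(onz(c,a,.191),onz(s,e,.191),two(c,a,s,e))
v=np.hstack([cv2.resize(c['color'][140:250,200:330],None,fx=3,fy=3),cv2.resize(s['color'][150:260,200:330],None,fx=3,fy=3)])
cv2.imwrite('pics/b.png',v[:,:,::-1])
E
python3 -m inch --help | head -30
```

```text
lid ((0.5818825364112854, -0.044700101017951965), (0.33198946714401245, 0.20919585227966309), 1.6811308860778809)
[[ 0.41289067  0.05498301]
 [ 0.4190278  -0.15412281]
 [ 0.7508744  -0.14438322]
 [ 0.74473727  0.06472261]]
[12 11  8 19 98] [290.25510204 190.68367347]
[  9   6  16  20 208] [291.75961538 196.19711538]
[ 0.58194262 -0.11765791  0.191     ] [ 0.56841728 -0.13089595  0.191     ] (array([ 0.5842013 , -0.11919521,  0.1728563 ]), np.float64(0.000646048880127093))invalid input: not JSON, or not a number
```

View pics/b.png

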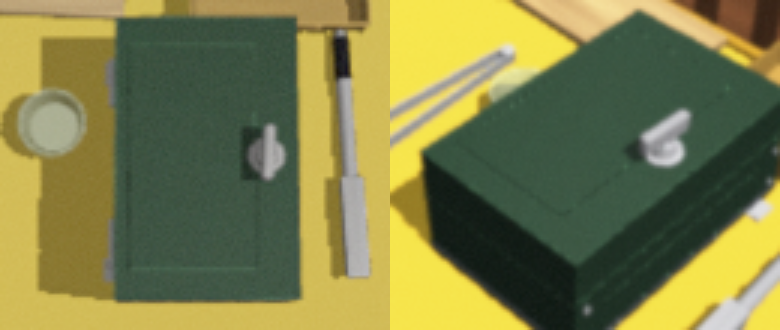

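```bash
python3 -m inch '[[-0.033,-0.0356,-0.003,0],[-0.033,-0.0356,-0.003,0],[-0.033,-0.0356,-0.003,0],[-0.033,-0.0356,0,0],[-0.033,-0.0356,0,0],[-0.033,-0.0356,0,0],[-0.033,-0.0356,0,0],[-0.033,-0.0356,0,0],[-0.033,-0.0356,0,0],[-0.033,-0.0356,0,0]]'; python3 -c "
from station import bot
print(bot.get_obs()['q'])"
```

```text
t: 1.3
eef_pos: [0.4001, 0.2241, 0.2546]
tool_rot: [0.0, 0.126, 0.992, 0.0]
contact_force: [0.9, 0.4, 0.4]
gripper_width: 1.005
grasp_force: 0.0
[-0.87588943  0.10042882  0.24776004  2.05446086 -0.0297922   0.98911144
  0.70415323]
```

```bash
python3 -m inch '[[-0.033,-0.0356,0,0],[-0.033,-0.0356,0,0],[-0.033,-0.0356,0,0],[-0.033,-0.0356,0,0],[-0.033,-0.0356,0,0],[-0.033,-0.0356,0,0],[-0.033,-0.0356,0,0],[-0.033,-0.0356,0,0],[0,0,0,-8.1],[0,0,0,-8.1],[0,0,0,0],[0,0,0,0]]'; cat > st.py <<'E'
from station import bot
import numpy as np
from scipy.spatial.transform import Rotation as R
import sys
o=bot.get_obs();M=R.from_quat(o['tool_rot'],scalar_first=True).as_matrix()
print('q',np.round(o['q'],3));print('tool axes x,y,z',np.round(M.T,3).tolist())
if len(sys.argv)>3:
    d=np.array([float(a) for a in sys.argv[1:4]])-o['eef_pos'];print('delta in tool',np.round(M.T@d,4))
E
python3 st.py .582 -.117 .174
```

```text
t: 2.5
eef_pos: [0.5835, -0.1158, 0.2543]
tool_rot: [0.0, -0.013, 1.0, 0.0]
contact_force: [-0.3, -0.1, 0.6]
gripper_width: 1.0
grasp_force: 0.0
q [-0.253  0.356  0.444  1.768 -0.173  1.057  1.849]
tool axes x,y,z [[-1.0, -0.025, -0.0], [-0.025, 1.0, 0.0], [0.0, 0.0, -1.0]]
delta in tool [ 0.0015 -0.0011  0.0803]
```

```bash
python3 -m inch '[[0,-0.001,0.03,0],[0,0,0.03,0],[0,0,0.02,0],[0,0,0,0]]'; python3 -m inch '[[0,0,0,0],[0,0,0,0],[0,0,0,0],[0,0,0,0],[0,0,0,0],[0,0,0,0]]' 0.005 40;python3 look.py c side top
```

```text
t: 2.9
eef_pos: [0.5816, -0.116, 0.1717]
tool_rot: [-0.003, -0.014, 1.0, 0.0]
contact_force: [-1.0, 0.7, -0.8]
gripper_width: 0.998
grasp_force: 0.0
t: 3.5
eef_pos: [0.5841, -0.1156, 0.1754]
tool_rot: [0.001, -0.015, 1.0, 0.001]
contact_force: [-2.6, 2.5, 6.4]
gripper_width: 0.256
grasp_force: 37.6
```

View pics/c_side.png

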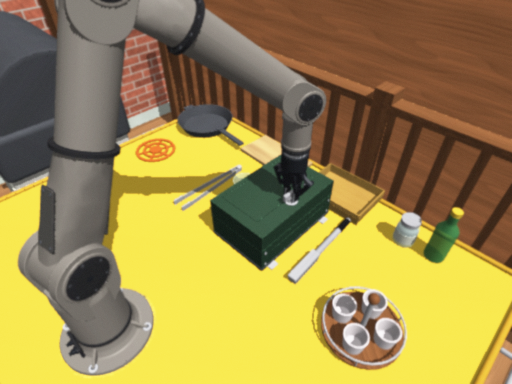

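The side view shows the jaws closed on the T-handle at about (290,195). The pads report force, so I turn it clockwise.

```bash
python3 -m inch '[[0,0,0,8],[0,0,0,8],[0,0,0,8],[0,0,0,8],[0,0,0,8],[0,0,0,8],[0,0,0,8],[0,0,0,8],[0,0,0,8],[0,0,0,8],[0,0,0,8],[0,0,0,2]]' 0.005 60; python3 -m inch '[[0,0,0,0],[0,0,0,0],[0,0,0,0]]';python3 st.py; python3 -c "
import cv2;from station import bot
a=bot.read_camera('top')['color'][130:260,190:340];b=bot.read_camera('side')['color'][130:260,200:350]
import numpy as np
cv2.imwrite('pics/d.png',cv2.resize(np.hstack([a,b]),None,fx=2.6,fy=2.6)[:,:,::-1])"
```

```text
t: 4.8
eef_pos: [0.5844, -0.116, 0.1757]
tool_rot: [-0.0, 0.698, 0.716, 0.001]
contact_force: [-2.0, 3.3, 9.8]
gripper_width: 0.239
grasp_force: 56.5
t: 5.1
eef_pos: [0.5844, -0.116, 0.1757]
tool_rot: [-0.0, 0.697, 0.717, 0.001]
contact_force: [-2.1, 3.5, 9.0]
gripper_width: 0.241
grasp_force: 56.4
q [-0.497  0.54   0.812  1.858 -0.479  0.95   0.561]
tool axes x,y,z [[-0.029, 1.0, 0.002], [1.0, 0.029, 0.002], [0.002, 0.002, -1.0]]
```

View pics/d.png

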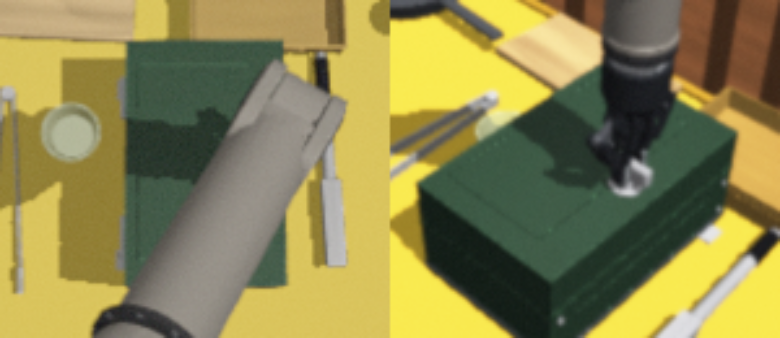

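Handle turned. Now I lift gently along the arc, watching the force.

```bash
python3 -m inch '[[0.001,0,-0.004,0],[0.002,0,-0.004,0],[0.002,0,-0.004,0],[0.002,0,-0.004,0],[0.003,0,-0.004,0],[0.003,0,-0.004,0],[0.002,0,-0.004,0],[0,0,0,0],[0,0,0,0]]'; python3 st.py
```

```text
t: 6.1
eef_pos: [0.5838, -0.1028, 0.203]
tool_rot: [0.001, 0.697, 0.717, 0.0]
contact_force: [3.5, -3.0, -1.3]
gripper_width: 0.205
grasp_force: 57.1
q [-0.549  0.503  0.843  1.843 -0.443  0.993  0.51 ]
tool axes x,y,z [[-0.029, 1.0, -0.001], [1.0, 0.029, 0.002], [0.002, -0.001, -1.0]]
```

```bash
python3 -m inch '[[0.002,0,-0.003,0],[0.002,0,-0.003,0],[0.001,0,-0.002,0],[0,0,0,0],[0,0,0,0]]'; python3 -c "
import cv2;from station import bot
a=bot.read_camera('top')['color'][130:260,190:340];b=bot.read_camera('side')['color'][130:260,200:350]
import numpy as np
cv2.imwrite('pics/e.png',cv2.resize(np.hstack([a,b]),None,fx=2.6,fy=2.6)[:,:,::-1])"
```

```text
t: 6.6
eef_pos: [0.5837, -0.0981, 0.2108]
tool_rot: [0.001, 0.697, 0.717, 0.0]
contact_force: [5.1, -3.8, -3.8]
gripper_width: 0.202
grasp_force: 55.4
```

View pics/e.png

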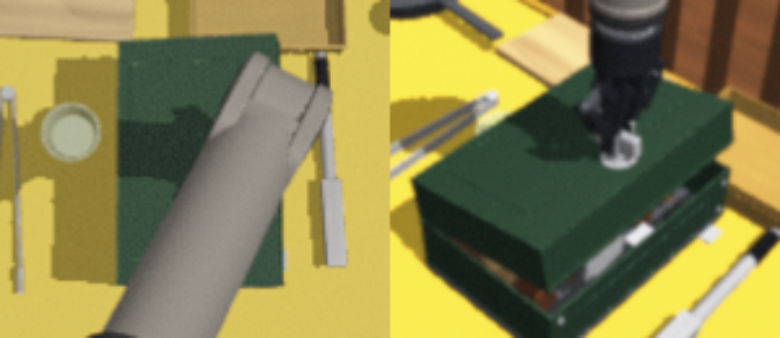

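The lid is raised about 0.2. In the gap, the side view shows a white block (keeper, mid-front) at about (640,232), and left of it a grey plate at about (605,262) that is probably the catch, on the robot's side. I release the handle and look more closely.

```bash
python3 -m inch '[[0,0,0,0],[0,0,0,0],[0,0,0,0],[0,0,-0.02,0],[0,0,-0.04,0],[0,0,-0.04,0],[0,0,-0.04,0],[0,0,0,0]]' 0.085; python3 st.py; python3 - <<'E'
from geo import *
s=bot.read_camera('side');c=bot.read_camera('top')
cv2.imwrite('pics/f.png',cv2.resize(s['color'][160:270,205:345],None,fx=5.5,fy=5.5,interpolation=cv2.INTER_CUBIC)[:,:,::-1])
cv2.imwrite('pics/f_top.png',c['color'][:,:,::-1])
# box frame
C=np.array([.582,-.0447,0]);a=np.radians(1.68);ex=np.array([-np.sin(a),np.cos(a),0]);ey=np.array([-np.cos(a),-np.sin(a),0])
for n,P in dict(rimL=(-.11,.17,.09),rimM=(-.11,0,.09),rimR=(-.11,-.17,.09),pl50=(-.0935,.05,.11),pl92=(-.0935,.092,.11),hemL=(-.1056,.17,.135),hemR=(-.1056,-.17,.135)).items():
    print(n,np.round((proj(s,C+P[0]*ex+P[1]*ey+[0,0,P[2]])-[205,160])*5.5))
E
```

```text
t: 7.5
eef_pos: [0.585, -0.0983, 0.3557]
tool_rot: [0.003, 0.697, 0.717, 0.003]
contact_force: [-0.2, -0.4, 0.5]
gripper_width: 0.991
grasp_force: 0.0
q [-0.654  0.351  0.953  1.666 -0.3    1.271  0.386]
tool axes x,y,z [[-0.028, 1.0, -0.0], [1.0, 0.028, 0.008], [0.008, 0.0, -1.0]]
rimL [312. 511.]
rimM [517. 336.]
rimR [690. 187.]
pl50 [439. 344.]
pl92 [389. 386.]
hemL [306. 451.]
hemR [694. 128.]
```

View pics/f.png

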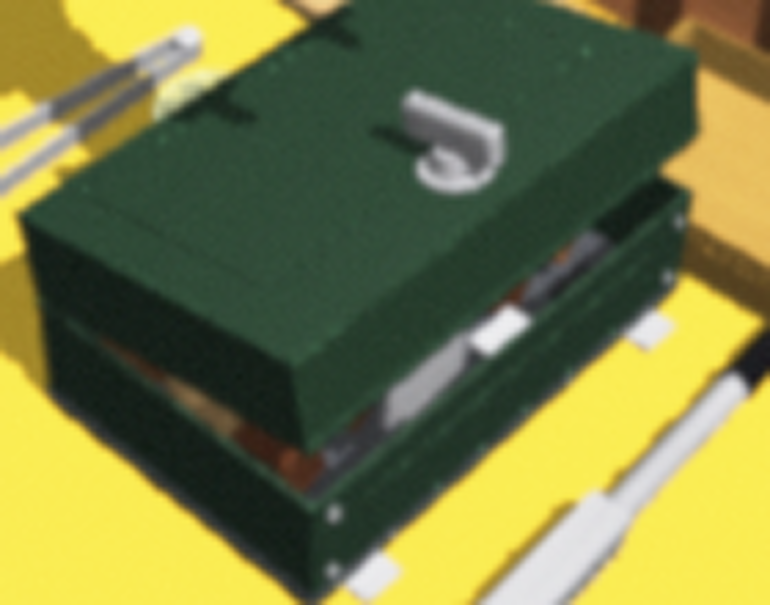

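The latch is fully released and the lid holds itself at about 0.2. The plate spans u≈385–470 in the crop, against the projected y=+50 at 439 and +92 at 389. That puts the catch centre at box y≈+60 mm, or world (0.525, −0.14).

A tool pointing straight down can't get under the lid wall, so the tool has to tilt towards box +x. I'll see how the arm behaves at the edge of its reach on the robot's left, where tilting outward means +y.

```bash
python3 -m inch '[[0.045,-0.012,-0.01,0],[0.045,-0.012,-0.01,0],[0.045,-0.012,-0.01,0],[0.045,-0.012,-0.01,0],[0.045,-0.012,-0.01,0],[0.045,-0.012,-0.01,0],[0.045,-0.012,-0.01,0],[0.045,-0.012,-0.01,0],[0.045,-0.012,-0.01,0],[0.045,-0.012,-0.01,0],[0.045,-0.012,-0.01,0]]' 0;python3 st.py; python3 -m inch '[[0.03,-0.035,-0.018,0],[0.03,-0.035,-0.018,0],[0.03,-0.035,-0.018,0],[0.03,-0.035,-0.018,0],[0.03,-0.035,-0.018,0],[0.03,-0.035,-0.018,0],[0.03,-0.035,-0.018,0],[0.03,-0.035,-0.018,0],[0.03,-0.035,-0.018,0],[0.03,-0.035,-0.018,0]]'; python3 st.py
```

```text
t: 8.7
eef_pos: [0.4351, 0.3955, 0.4589]
tool_rot: [-0.0, 0.697, 0.717, -0.002]
contact_force: [1.0, -0.2, 1.4]
gripper_width: -0.002
grasp_force: 0.0
q [-1.466  0.254  0.805  1.49  -0.183  1.478 -0.63 ]
tool axes x,y,z [[-0.03, 1.0, -0.002], [1.0, 0.03, -0.003], [-0.002, -0.002, -1.0]]
t: 9.7
eef_pos: [0.0883, 0.6741, 0.6237]
tool_rot: [0.002, 0.696, 0.718, 0.002]
contact_force: [0.5, 1.4, -1.7]
gripper_width: -0.003
grasp_force: 0.0
q [-1.756  0.458  0.455  0.807 -0.202  1.91  -1.381]
tool axes x,y,z [[-0.03, 1.0, 0.0], [1.0, 0.03, 0.006], [0.006, 0.0, -1.0]]
```

```bash
python3 -m inch '[[0.02,0,-0.02,0],[0.02,0,-0.02,0],[0.02,0,-0.02,0],[0.02,0,-0.02,0]]'; python3 st.py
```

```text
t: 10.1
eef_pos: [0.0833, 0.7191, 0.6471]
tool_rot: [-0.025, 0.695, 0.718, 0.035]
contact_force: [-0.1, 0.0, -0.0]
gripper_width: -0.007
grasp_force: 0.0
q [-1.68   0.521  0.34   0.639 -0.18   1.915 -1.427]
tool axes x,y,z [[-0.032, 0.996, 0.084], [0.999, 0.031, 0.015], [0.013, 0.084, -0.996]]
```

It tilts the right way (tool z gains +y). I keep going.

```bash
python3 -m inch '[[0.03,0,-0.03,0],[0.03,0,-0.03,0],[0.03,0,-0.03,0],[0.03,0,-0.03,0],[0.03,0,-0.03,0],[0.03,0,-0.03,0],[0.03,0,-0.03,0],[0.03,0,-0.03,0]]'; python3 st.py;python3 -m inch '[[0,0,0,0],[0,0,0,0]]'; python3 st.py
```

```text
t: 10.9
eef_pos: [0.0587, 0.782, 0.7389]
tool_rot: [-0.106, 0.685, 0.708, 0.135]
contact_force: [-0.7, 0.5, 0.1]
gripper_width: 0.001
grasp_force: 0.0
q [-1.679  0.633  0.506  0.274 -0.365  1.915 -1.468]
tool axes x,y,z [[-0.038, 0.941, 0.335], [0.999, 0.024, 0.047], [0.036, 0.337, -0.941]]
t: 11.1
eef_pos: [0.0592, 0.7812, 0.7395]
tool_rot: [-0.106, 0.685, 0.708, 0.136]
contact_force: [0.0, -0.3, -0.8]
gripper_width: -0.001
grasp_force: 0.0
q [-1.679  0.632  0.504  0.275 -0.362  1.915 -1.468]
tool axes x,y,z [[-0.038, 0.941, 0.335], [0.999, 0.024, 0.047], [0.037, 0.337, -0.941]]
```

```bash
python3 -m inch '[[0.01,0,-0.045,0],[0.01,0,-0.045,0],[0.01,0,-0.045,0],[0.01,0,-0.045,0],[0.01,0,-0.045,0],[0.01,0,-0.045,0],[0.01,0,-0.045,0],[0.01,0,-0.045,0],[0.01,0,-0.045,0],[0.01,0,-0.045,0]]'; python3 st.py
```

```text
t: 12.1
eef_pos: [0.0306, 0.5718, 0.9533]
tool_rot: [-0.193, 0.661, 0.684, 0.239]
contact_force: [-1.3, 0.0, 1.0]
gripper_width: 0.0
grasp_force: 0.0
q [-1.99   0.239  0.687  0.4   -0.233  1.915 -1.482]
tool axes x,y,z [[-0.051, 0.813, 0.58], [0.997, 0.011, 0.072], [0.052, 0.582, -0.812]]
```

```bash
python3 -m inch '[[0.03,0,-0.035,0],[0.03,0,-0.035,0],[0.03,0,-0.035,0],[0.03,0,-0.035,0],[0.03,0,-0.035,0],[0.03,0,-0.035,0],[0.025,0,-0.04,0],[0.025,0,-0.04,0],[0.025,0,-0.04,0],[0.025,0,-0.04,0]]'; python3 st.py
```

```text
t: 13.1
eef_pos: [-0.0021, 0.4456, 1.0901]
tool_rot: [-0.284, 0.621, 0.645, 0.343]
contact_force: [-1.6, -1.4, 0.6]
gripper_width: 0.001
grasp_force: 0.0
q [-2.528  0.124  1.246  0.244 -0.255  1.915 -1.513]
tool axes x,y,z [[-0.067, 0.606, 0.793], [0.996, -0.007, 0.089], [0.059, 0.795, -0.603]]
```

```bash
python3 -m inch '[[0.03,0,-0.035,0],[0.03,0,-0.035,0],[0.03,0,-0.035,0],[0.03,0,-0.035,0],[0.03,0,-0.035,0],[0.03,0,-0.035,0]]'; python3 st.py
```

```text
t: 13.7
eef_pos: [-0.0029, 0.4118, 1.1106]
tool_rot: [-0.302, 0.611, 0.639, 0.357]
contact_force: [0.7, -0.1, -0.4]
gripper_width: -0.002
grasp_force: 0.0
q [-2.955  0.065  1.454  0.243 -0.046  1.915 -1.529]
tool axes x,y,z [[-0.072, 0.564, 0.822], [0.996, -0.001, 0.088], [0.05, 0.825, -0.562]]
```

Tilted 56°, so the tool now points 34° below horizontal towards +y, and the tilt persists. Now I carry it round to the front of the box.

```bash
python3 st.py .35 .40 .8|tail -1;python3 -m inch '[[-0.029,0.032,0.02,0],[-0.029,0.032,0.02,0],[-0.029,0.032,0.02,0],[-0.029,0.032,0.02,0],[-0.029,0.032,0.02,0],[-0.029,0.032,0.02,0]]'; python3 st.py .45 .1 .5
```

```text
delta in tool [-0.2873  0.3243  0.1827]
t: 14.3
eef_pos: [0.1996, 0.4428, 1.0257]
tool_rot: [-0.29, 0.633, 0.644, 0.316]
contact_force: [4.2, 1.5, -0.9]
gripper_width: 0.001
grasp_force: 0.0
q [-2.304 -0.102  1.012  0.608 -0.132  1.725 -1.318]
tool axes x,y,z [[-0.03, 0.633, 0.773], [0.999, -0.002, 0.041], [0.027, 0.774, -0.633]]
delta in tool [-0.6312  0.2294  0.074 ]
```

```bash
python3 -m inch '[[-0.044,0.018,0.006,0],[-0.044,0.018,0.006,0],[-0.044,0.018,0.006,0],[-0.044,0.018,0.006,0],[-0.044,0.018,0.006,0],[-0.044,0.018,0.006,0],[-0.044,0.018,0.006,0]]'; python3 st.py .45 .1 .5
```

```text
t: 15.0
eef_pos: [0.3031, 0.3244, 0.8304]
tool_rot: [-0.29, 0.631, 0.65, 0.308]
contact_force: [0.5, 1.2, -0.6]
gripper_width: -0.001
grasp_force: 0.0
q [-1.274 -0.328  0.456  1.339 -0.424  1.427 -0.848]
tool axes x,y,z [[-0.035, 0.642, 0.766], [0.999, 0.013, 0.034], [0.012, 0.767, -0.642]]
delta in tool [-0.4022  0.1325  0.0416]
```

```bash
python3 -m inch '[[-0.02,0.042,0.004,0],[-0.02,0.042,0.004,0],[-0.02,0.042,0.004,0],[-0.03,0.035,0.0,0],[-0.04,0.02,0,0],[-0.04,0.02,0,0],[-0.04,0.02,0,0],[-0.04,0.02,0,0]]'; python3 st.py .6 -.1 .5
```

```text
t: 15.8
eef_pos: [0.5511, 0.1797, 0.6417]
tool_rot: [-0.29, 0.632, 0.65, 0.307]
contact_force: [-0.2, 1.9, 1.5]
gripper_width: -0.001
grasp_force: 0.0
q [-0.988  0.267  1.299  1.441 -1.12   1.814  0.179]
tool axes x,y,z [[-0.034, 0.643, 0.765], [0.999, 0.014, 0.033], [0.011, 0.765, -0.643]]
delta in tool [-0.29    0.0403 -0.1223]
```

```bash
python3 -m inch '[[-0.036,0.005,-0.015,0],[-0.036,0.005,-0.015,0],[-0.036,0.005,-0.015,0],[-0.036,0.005,-0.015,0]]'; python3 st.py .6 -.1 .5
```

```text
t: 16.2
eef_pos: [0.5746, 0.0402, 0.5707]
tool_rot: [-0.29, 0.632, 0.65, 0.307]
contact_force: [0.9, -0.0, 0.2]
gripper_width: 0.001
grasp_force: 0.0
q [-0.498  0.348  1.025  1.458 -1.083  1.902  0.438]
tool axes x,y,z [[-0.032, 0.643, 0.765], [0.999, 0.013, 0.032], [0.01, 0.766, -0.643]]
delta in tool [-0.1451  0.0213 -0.0616]
```

```bash
python3 st.py .54 -.28 .38|tail -1; python3 -m inch '[[-0.036,0.0,-0.014,0],[-0.036,0,-0.014,0],[-0.036,0,-0.014,0],[-0.036,0,-0.014,0]]'; python3 st.py .54 -.28 .38
```

```text
delta in tool [-0.3507 -0.0447 -0.1229]
t: 16.6
eef_pos: [0.5784, -0.0953, 0.4969]
tool_rot: [-0.291, 0.632, 0.65, 0.307]
contact_force: [0.9, 0.5, 0.0]
gripper_width: 0.001
grasp_force: 0.0
q [-0.022  0.429  0.676  1.426 -0.974  1.909  0.633]
tool axes x,y,z [[-0.033, 0.642, 0.766], [0.999, 0.013, 0.032], [0.011, 0.766, -0.642]]
delta in tool [-0.2068 -0.0446 -0.0669]
```

```bash
python3 -m inch '[[-0.036,-0.008,-0.012,0],[-0.036,-0.008,-0.012,0],[-0.036,-0.008,-0.012,0],[-0.036,-0.008,-0.012,0],[-0.036,-0.008,-0.012,0]]'; python3 st.py .527 -.25 .21
```

```text
t: 17.1
eef_pos: [0.5436, -0.2573, 0.3962]
tool_rot: [-0.291, 0.632, 0.65, 0.308]
contact_force: [1.2, -0.7, -0.2]
gripper_width: -0.001
grasp_force: 0.0
q [ 0.386  0.581  0.443  1.368 -0.831  1.91   0.868]
tool axes x,y,z [[-0.033, 0.642, 0.766], [0.999, 0.013, 0.033], [0.011, 0.767, -0.642]]
delta in tool [-0.1374 -0.0225  0.125 ]
```

```bash
python3 -m inch '[[-0.035,-0.006,0.0,0],[-0.035,-0.006,0.02,0],[-0.035,-0.006,0.025,0],[-0.03,-0.004,0.03,0],[0,0,0,0],[0,0,0,0]]'; python3 st.py .525 -.2457 .184; python3 - <<'E'
from geo import *
s=bot.read_camera('side');c=bot.read_camera('top')
a=cv2.resize(s['color'][140:270,205:335],None,fx=3,fy=3,interpolation=2);b=cv2.resize(c['color'][140:270,210:340],None,fx=3,fy=3,interpolation=2)
cv2.imwrite('pics/g.png',np.hstack([a,b])[:,:,::-1])
E
```

```text
t: 17.7
eef_pos: [0.5279, -0.2854, 0.246]
tool_rot: [-0.291, 0.631, 0.65, 0.308]
contact_force: [-0.2, -0.1, 1.2]
gripper_width: 0.001
grasp_force: 0.0
q [ 0.437  0.726  0.426  1.483 -0.814  1.747  1.078]
tool axes x,y,z [[-0.034, 0.641, 0.767], [0.999, 0.013, 0.033], [0.011, 0.767, -0.641]]
delta in tool [-0.022  -0.0044  0.0701]
```

View pics/g.png

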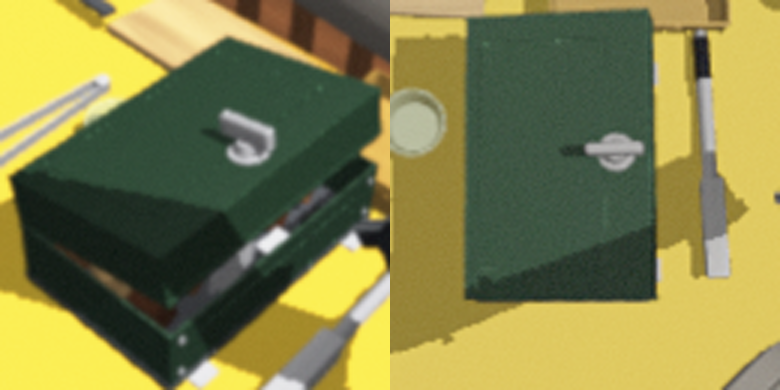

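The side crop shows the dark fingertips arriving at (378,232), in front of the gap, with the lid still held. The top crop shows the bar front-to-back and the tip at (778,197). Now I enter along the tool axis.

```bash
python3 -m inch '[[-0.011,-0.002,0.03,0],[-0.011,-0.002,0.04,0],[0,0,0.03,0],[0,0,0.03,0],[0,0,0,0]]'; python3 -c "
import cv2,numpy as np
from geo import *
o=bot.get_obs();s=bot.read_camera('side');print(o['eef_pos'])
cv2.imwrite('pics/h.png',cv2.resize(s['color'][170:260,240:350],None,fx=6,fy=6,interpolation=2)[:,:,::-1])"; python3 st.py .524 -.1607 .113
```

```text
t: 18.3
eef_pos: [0.5269, -0.1965, 0.1457]
tool_rot: [-0.291, 0.629, 0.651, 0.308]
contact_force: [1.1, 0.5, -0.4]
gripper_width: -0.004
grasp_force: 0.0
[ 0.52694655 -0.19653009  0.14565927]
q [ 0.351  0.758  0.375  1.688 -0.877  1.521  1.165]
tool axes x,y,z [[-0.038, 0.642, 0.766], [0.999, 0.016, 0.036], [0.011, 0.767, -0.642]]
delta in tool [-0.0011 -0.0038  0.0509]
```

View pics/h.png

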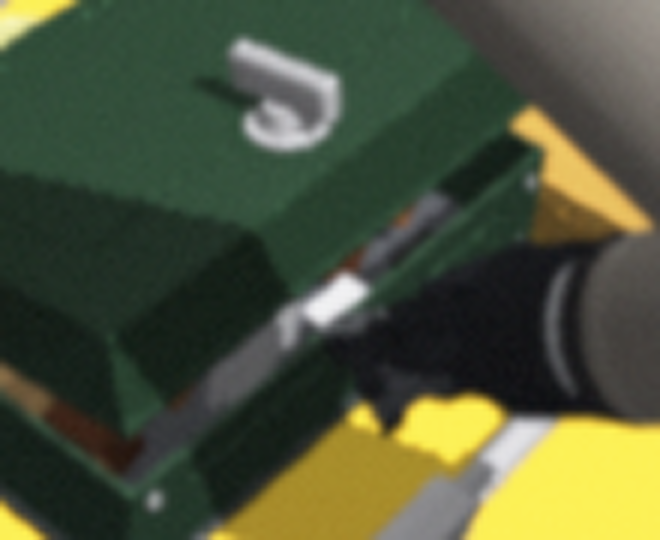

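The side crop shows the shut fingers at about (370,340) in front of the gap. The plate runs from (215,385), with a bright hook end near (290,322). I cast these to check the sideways position.

```bash
python3 - <<'E'
from geo import *
s=bot.read_camera('side')
C=np.array([.582,-.0447,0]);a=np.radians(1.68);ex=np.array([-np.sin(a),np.cos(a),0]);ey=np.array([-np.cos(a),-np.sin(a),0])
for uv,xb in (((290,320),-.1),((302,320),-.0935),((205,395),-.0935),((215,385),-.0935)):
    o,d=ray(s,(240+uv[0]/6,170+uv[1]/6));P=o+d*((xb-(o-C)@ex)/(d@ex));print(uv,(P-C)@ey,P[2])
o=bot.get_obs();print((proj(s,o['eef_pos']+.014*np.array([.011,.767,-.642]))-[240,170])*6)
E
```

```text
(290, 320) 0.04094477298534001 0.10437737763397714
(302, 320) 0.02151638643892906 0.08402613836213935
(205, 395) 0.09776281784384855 0.08967162832246245
(215, 385) 0.09029065015492764 0.09091773586104712
[340.6114488  338.70029554]
```

```bash
python3 -m inch '[[-0.001,-0.004,0.012,0],[0,0,0.012,0],[0,0,0.012,0],[0,0,0.008,0],[0,0,0,0]]';python3 -m inch '[[0,0,0.005,0],[0,0,0,0]]'; python3 st.py .524 -.1562 .113
```

```text
t: 18.9
eef_pos: [0.5226, -0.1656, 0.1154]
tool_rot: [-0.291, 0.631, 0.65, 0.308]
contact_force: [-0.6, 0.6, 0.8]
gripper_width: 0.002
grasp_force: 0.0
t: 19.1
eef_pos: [0.5229, -0.1632, 0.1127]
tool_rot: [-0.29, 0.631, 0.65, 0.308]
contact_force: [0.4, 0.4, 0.2]
gripper_width: -0.005
grasp_force: 0.0
q [ 0.319  0.773  0.351  1.762 -0.913  1.437  1.198]
tool axes x,y,z [[-0.035, 0.642, 0.766], [0.999, 0.013, 0.034], [0.012, 0.766, -0.642]]
delta in tool [0.0047 0.0012 0.0051]
```

No contact yet. Now small horizontal steps, feeling for it.

```bash
python3 -m inch '[[0.001,0,0.0025,0],[0.001,0,0.0025,0],[0,0,0,0]]';python3 -m inch '[[0.0013,0,0.0015,0],[0,0,0,0]]';python3 -m inch '[[0.0013,0,0.0015,0],[0,0,0,0]]';python3 -m inch '[[0.0013,0,0.0015,0],[0,0,0,0]]'
```

```text
t: 19.4
eef_pos: [0.5229, -0.1579, 0.1113]
tool_rot: [-0.29, 0.631, 0.65, 0.308]
contact_force: [-0.0, 0.4, 0.4]
gripper_width: -0.003
grasp_force: 0.0
t: 19.6
eef_pos: [0.5229, -0.1562, 0.1113]
tool_rot: [-0.29, 0.631, 0.65, 0.308]
contact_force: [0.3, -0.2, 0.1]
gripper_width: 0.003
grasp_force: 0.0
t: 19.8
eef_pos: [0.5229, -0.1551, 0.1112]
tool_rot: [-0.289, 0.632, 0.65, 0.308]
contact_force: [-0.5, -3.4, 0.0]
gripper_width: 0.0
grasp_force: 1.6
t: 20.0
eef_pos: [0.5228, -0.1532, 0.1109]
tool_rot: [-0.289, 0.632, 0.65, 0.307]
contact_force: [0.4, -4.8, -2.2]
gripper_width: 0.002
grasp_force: 2.2
```

Contact exactly where expected (about 3.4 N at first). I push on gently.

```bash
python3 -m inch '[[0.0013,0,0.0015,0],[0,0,0,0]]';python3 -m inch '[[0.0013,0,0.0015,0],[0,0,0,0]]';python3 -m inch '[[0.0013,0,0.0015,0],[0,0,0,0]]'
```

```text
t: 20.2
eef_pos: [0.5228, -0.1513, 0.1108]
tool_rot: [-0.289, 0.632, 0.65, 0.307]
contact_force: [0.7, -5.0, -2.0]
gripper_width: -0.001
grasp_force: 2.7
t: 20.4
eef_pos: [0.5227, -0.1496, 0.1108]
tool_rot: [-0.289, 0.632, 0.65, 0.307]
contact_force: [-0.2, -6.3, -2.1]
gripper_width: -0.001
grasp_force: 3.0
t: 20.6
eef_pos: [0.5227, -0.148, 0.1108]
tool_rot: [-0.288, 0.632, 0.65, 0.307]
contact_force: [0.0, -7.4, -2.7]
gripper_width: 0.0
grasp_force: 3.4
```

Catch is back almost to its stop (7.6 mm, 7.4 N). Now I raise the finger under the hem while holding it.

```bash
python3 -m inch '[[0.0027,0,-0.0014,0],[0,0,0,0]]';python3 -m inch '[[0.0027,0,-0.0014,0],[0,0,0,0]]';python3 -m inch '[[0.0027,0,-0.0014,0],[0,0,0,0]]'
```

```text
t: 20.8
eef_pos: [0.5225, -0.1478, 0.1132]
tool_rot: [-0.288, 0.633, 0.65, 0.306]
contact_force: [0.5, -8.0, -6.1]
gripper_width: 0.001
grasp_force: 5.4
t: 21.0
eef_pos: [0.5224, -0.1475, 0.1157]
tool_rot: [-0.288, 0.633, 0.65, 0.306]
contact_force: [1.4, -8.5, -8.3]
gripper_width: -0.001
grasp_force: 6.0
t: 21.2
eef_pos: [0.5224, -0.1468, 0.1187]
tool_rot: [-0.288, 0.633, 0.65, 0.306]
contact_force: [1.4, -8.1, -8.2]
gripper_width: 0.003
grasp_force: 6.0
```

```bash
python3 -m inch '[[0.0027,0,-0.0014,0],[0,0,0,0]]';python3 -m inch '[[0.0027,0,-0.0014,0],[0,0,0,0]]';python3 -m inch '[[0.0027,0,-0.0014,0],[0.0027,0,-0.0014,0],[0,0,0,0]]'
```

```text
t: 21.4
eef_pos: [0.5223, -0.1462, 0.1217]
tool_rot: [-0.288, 0.633, 0.65, 0.306]
contact_force: [2.1, -6.7, -9.6]
gripper_width: -0.0
grasp_force: 5.9
t: 21.6
eef_pos: [0.5223, -0.1454, 0.1247]
tool_rot: [-0.288, 0.633, 0.65, 0.306]
contact_force: [2.3, -8.1, -8.4]
gripper_width: -0.001
grasp_force: 5.8
t: 21.9
eef_pos: [0.5223, -0.1437, 0.1312]
tool_rot: [-0.288, 0.633, 0.65, 0.307]
contact_force: [1.5, -7.7, -5.3]
gripper_width: -0.003
grasp_force: 5.4
```

The lid is rising with a steady 8–10 N and past the hook. I continue along the arc.

```bash
python3 -m inch '[[0.0045,0,-0.003,0],[0.0045,0,-0.003,0],[0.0045,0,-0.003,0],[0.0045,0,-0.003,0],[0.0045,0,-0.003,0],[0.0045,0,-0.003,0],[0,0,0,0]]';python3 st.py
```

```text
t: 22.6
eef_pos: [0.5205, -0.1378, 0.1654]
tool_rot: [-0.29, 0.631, 0.65, 0.308]
contact_force: [-1.2, -1.7, -2.9]
gripper_width: 0.001
grasp_force: 1.3
q [ 0.276  0.674  0.361  1.795 -0.902  1.463  1.128]
tool axes x,y,z [[-0.036, 0.642, 0.766], [0.999, 0.014, 0.035], [0.011, 0.767, -0.642]]
```

```bash
python3 - <<'E'
from geo import *
s=bot.read_camera('side')
cv2.imwrite('pics/i.png',cv2.resize(s['color'][120:270,190:350],None,fx=4,fy=4,interpolation=2)[:,:,::-1])
E
```

```text
(no output)
```

View pics/i.png

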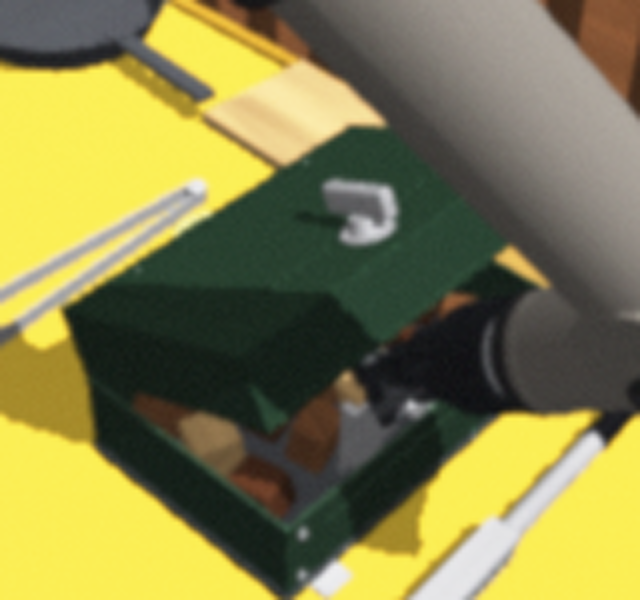

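The lid is at about 0.4 with the finger under its hem (crop (375,375)), clear of the catch. The arm link stays well above the lid. Next, the arc up to upright.

```bash
python3 -m inch '[[0.0105,0,-0.001,0],[0.0105,0,-0.001,0],[0.0105,0,-0.001,0],[0.0105,0,-0.001,0],[0.0105,0,-0.001,0],[0.0105,0,-0.001,0],[0,0,0,0]]';python3 -m inch '[[0.0105,0,0.0024,0],[0.0105,0,0.0024,0],[0.0105,0,0.0024,0],[0.0105,0,0.0024,0],[0.0105,0,0.0024,0],[0.0105,0,0.0024,0],[0,0,0,0]]';python3 st.py .52 .0004 .2758
```

```text
t: 23.35
eef_pos: [0.5193, -0.1023, 0.2184]
tool_rot: [-0.289, 0.631, 0.651, 0.309]
contact_force: [0.2, -0.2, -0.9]
gripper_width: -0.002
grasp_force: 0.1
t: 24.05
eef_pos: [0.5166, -0.05, 0.2563]
tool_rot: [-0.29, 0.631, 0.65, 0.308]
contact_force: [-1.0, 0.6, -1.0]
gripper_width: 0.0
grasp_force: 0.2
q [ 0.14   0.469  0.353  1.876 -0.912  1.453  0.947]
tool axes x,y,z [[-0.036, 0.642, 0.766], [0.999, 0.014, 0.035], [0.012, 0.767, -0.642]]
delta in tool [0.0471 0.0049 0.0262]
```

```bash
cat > ang.py <<'E'
from geo import *
s=bot.read_camera('side');t=bot.read_camera('top')
C=np.array([.582,-.0447,0]);a=np.radians(1.68);ex=np.array([-np.sin(a),np.cos(a),0]);ey=np.array([-np.cos(a),-np.sin(a),0])
def W(r,n,y,th): # r forward from hinge, n above hem plane
    return C+ex*(.112-r*np.cos(th)+n*np.sin(th))+ey*y+np.array([0,0,.091+r*np.sin(th)+n*np.cos(th)])
for th in np.arange(.3,1.8,.1):
    out=[]
    for c in(s,t):
        for P in (W(.182,.1,0,th),W(.20,.063,.15,th),W(.235,.063,.15,th),W(.20,.063,-.15,th),W(.235,.063,-.15,th)):
            u=np.round(proj(c,P)).astype(int);out.append(tuple(int(v) for v in c['color'][u[1]-1:u[1]+2,u[0]-1:u[0]+2].mean((0,1))) if 1<u[0]<510 and 1<u[1]<382 else None)
    print(round(th,1),out)
E
python3 ang.py
```

```text
0.3 [(16, 17, 19), (48, 47, 47), (57, 43, 34), (61, 57, 54), (54, 51, 49), (110, 106, 100), (61, 62, 63), (148, 150, 122), (194, 165, 100), (191, 162, 98)]
0.4 [(17, 17, 20), (49, 42, 31), (40, 24, 16), (61, 57, 54), (61, 58, 55), (118, 111, 100), (61, 60, 63), (41, 49, 43), (193, 164, 99), (191, 162, 96)]
0.5 [(25, 32, 29), (19, 27, 21), (85, 50, 33), (81, 77, 73), (155, 149, 140), (63, 87, 68), (82, 83, 84), (62, 63, 63), (192, 163, 98), (193, 164, 99)]
0.6 [(50, 80, 59), (97, 114, 97), (23, 34, 26), (84, 81, 76), (114, 109, 102), (62, 86, 67), (102, 102, 104), (62, 61, 63), (193, 163, 97), (192, 163, 97)]
0.7 [(49, 79, 58), (21, 32, 25), (22, 34, 26), (91, 87, 82), (120, 115, 108), (64, 89, 69), (36, 47, 37), (94, 95, 96), (60, 83, 64), (191, 162, 97)]
0.8 [(76, 99, 82), (22, 35, 26), (23, 35, 27), (95, 91, 86), (126, 120, 113), (115, 118, 114), (33, 44, 34), (75, 78, 75), (62, 86, 67), (123, 120, 79)]
0.9 [(96, 96, 98), (22, 35, 26), (23, 35, 27), (102, 98, 92), (130, 125, 118), (146, 145, 144), (31, 43, 34), (30, 42, 33), (61, 85, 67), (61, 87, 68)]
1.0 [(199, 180, 85), (52, 55,
[... 557 characters left out ...]
(35, 49, 37), (208, 183, 139), (197, 173, 129)]
1.4 [(247, 232, 83), (250, 236, 82), (250, 236, 83), (92, 88, 83), (121, 115, 109), (185, 189, 160), (34, 49, 38), (32, 47, 35), (208, 183, 139), (196, 172, 128)]
1.5 [(174, 160, 94), (250, 236, 82), (250, 236, 83), (83, 79, 75), (114, 109, 103), (162, 157, 115), (152, 134, 57), (153, 133, 57), (208, 184, 139), (201, 176, 132)]
1.6 [(89, 91, 93), (250, 236, 83), (250, 236, 83), (72, 68, 64), (103, 98, 92), (153, 134, 56), (152, 134, 56), (152, 133, 56), (205, 180, 136), (207, 182, 138)]
1.7 [(93, 83, 50), (250, 236, 83), (250, 236, 83), (61, 59, 56), (92, 88, 83), (209, 189, 92), (152, 133, 56), (152, 133, 56), (200, 175, 132), (208, 183, 139)]
```

The handle appears grey at θ≈0.9 in both views, so the lid is following. I continue to upright.

```bash
python3 -m inch '[[0.008,0,0.0045,0],[0.008,0,0.0045,0],[0.008,0,0.0045,0],[0.008,0,0.0045,0],[0.008,0,0.0045,0],[0.008,0,0.0045,0],[0,0,0,0]]';python3 -m inch '[[0.007,0,0.006,0],[0.007,0,0.006,0],[0.007,0,0.006,0],[0.007,0,0.006,0],[0.007,0,0.006,0],[0,0,0,0]]';python3 -m inch '[[0.0055,0,0.006,0],[0.0055,0,0.006,0],[0,0,0,0]]';python3 ang.py|awk '$1>0.9'|cut -c1-150
```

```text
t: 24.85
eef_pos: [0.515, 0.0022, 0.2754]
tool_rot: [-0.29, 0.631, 0.651, 0.308]
contact_force: [0.1, -0.9, -1.5]
gripper_width: -0.005
grasp_force: 0.3
t: 25.45
eef_pos: [0.514, 0.0482, 0.2827]
tool_rot: [-0.291, 0.63, 0.651, 0.308]
contact_force: [0.1, 0.9, 0.0]
gripper_width: 0.002
grasp_force: 0.2
t: 25.75
eef_pos: [0.5139, 0.0639, 0.2833]
tool_rot: [-0.29, 0.631, 0.65, 0.308]
contact_force: [-0.5, 1.1, -0.9]
gripper_width: -0.005
grasp_force: 0.4
1.0 [(29, 30, 32), (18, 28, 22), (18, 29, 23), (91, 87, 82), (166, 159, 150), (164, 164, 162), (99, 101, 102), (88, 85, 80), (224, 203, 97), (151, 133
1.1 [(18, 20, 22), (20, 31, 24), (19, 29, 22), (182, 176, 167), (136, 132, 124), (68, 93, 73), (86, 68, 56), (104, 97, 92), (224, 203, 98), (224, 202,
1.2 [(57, 85, 66), (18, 29, 23), (28, 41, 32), (126, 121, 114), (132, 127, 120), (68, 92, 73), (74, 82, 77), (79, 69, 62), (176, 161, 121), (221, 199,
1.3 [(62, 93, 72), (27, 40, 32), (36, 52, 41), (98, 94, 89), (129, 124, 117), (73, 94, 77), (45, 60, 50), (37, 52, 41), (64, 90, 71), (62, 86, 68)]
1.4 [(62, 92, 71), (33, 48, 38), (73, 97, 68), (94, 90, 84), (125, 120, 113), (123, 122, 121), (46, 61, 48), (45, 60, 48), (65, 90, 70), (63, 88, 69)]
1.5 [(64, 94, 72), (29, 41, 33), (250, 237, 84), (84, 81, 76), (119, 114, 107), (137, 132, 117), (55, 72, 57), (63, 83, 67), (107, 114, 88), (105, 114
1.6 [(75, 97, 83), (45, 47, 27), (251, 238, 85), (74, 70, 67), (109, 105, 98), (151, 133, 56), (150, 132, 56), (150, 131, 55), (204, 179, 135), (206, 
1.7 [(56, 73, 64), (249, 234, 82), (251, 237, 84), (63, 60, 58), (97, 93, 87), (146, 129, 57), (150, 131, 54), (150, 130, 54), (198, 173, 131), (206,
```

The lid is at about 1.45. A little more, then I back away off the hem.

```bash
python3 -m inch '[[0.005,0,0.0055,0],[0.0045,0,0.005,0],[0,0,0,0]]';python3 -m inch '[[-0.008,0,-0.002,0],[-0.015,0,-0.02,0],[-0.015,0,-0.03,0],[0,0,-0.045,0],[0,0,-0.045,0],[0,0,-0.045,0],[0,0,-0.045,0],[0,0,0,0],[0,0,0,0]]';python3 ang.py|awk '$1>1.1'|cut -c1-180
```

```text
t: 26.15
eef_pos: [0.5137, 0.0776, 0.2835]
tool_rot: [-0.29, 0.631, 0.65, 0.308]
contact_force: [0.3, -0.0, -2.4]
gripper_width: 0.005
grasp_force: 1.1
t: 27.05
eef_pos: [0.5124, -0.1264, 0.4036]
tool_rot: [-0.289, 0.632, 0.65, 0.308]
contact_force: [0.9, 0.6, -1.1]
gripper_width: 0.002
grasp_force: 0.0
1.2 [(55, 83, 63), (20, 30, 23), (27, 42, 31), (45, 44, 31), (77, 50, 32), (68, 91, 72), (74, 78, 75), (82, 71, 65), (207, 182, 138), (224, 203, 99)]
1.3 [(58, 88, 66), (26, 40, 30), (56, 87, 64), (28, 44, 33), (119, 85, 54), (67, 91, 73), (69, 93, 74), (73, 81, 65), (61, 85, 65), (127, 119, 88)]
1.4 [(58, 87, 66), (51, 78, 59), (56, 84, 64), (57, 86, 65), (72, 52, 35), (100, 109, 101), (69, 94, 75), (70, 95, 76), (65, 90, 71), (66, 91, 70)]
1.5 [(57, 88, 66), (48, 72, 55), (215, 202, 77), (59, 89, 67), (68, 55, 37), (145, 144, 144), (70, 94, 74), (70, 94, 75), (67, 91, 71), (65, 90, 71)]
1.6 [(58, 87, 66), (32, 49, 37), (252, 240, 87), (58, 88, 66), (141, 88, 55), (150, 140, 100), (103, 109, 69), (149, 132, 58), (186, 166, 125), (207, 182, 139)]
1.7 [(58, 86, 66), (118, 108, 43), (252, 240, 88), (59, 88, 67), (85, 54, 34), (150, 132, 60), (154, 135, 58), (153, 134, 56), (202, 177, 134), (209, 184, 139)]
```

The top view puts the handle at θ≈1.5, the lid stands free, and the tool is well clear with no force on it. Handing in.

```bash
python3 -c "
from station import bot
print(bot.hand_in())"
```

```text
the job is handed in; nothing more can be done
None
```

I handed the job in with the T-handle released, the catch pushed back gently (about 8 N), and the lid standing by itself at about 1.5 rad with the robot clear; no verdict came back, and I did not check directly that the catch had sprung back.

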